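# Feed the pattern rolls into the embossing press

## Robot

A 6-joint arm with a two-finger parallel gripper is mounted at the origin on the work surface. World frame = base frame: x ahead of the robot, y to its left, z up, the work surface at z = 0. Lengths are in m, angles in rad, forces in N, time in s.
With the tool pointing down it reaches from about 0.35 to 0.875 m from the base axis. Payload 4.2 kg.
Tool frame: the origin (TCP) lies midway between the tips of the shut fingers; the grasp point (between the pads) lies manip.pinch_z behind it (manip.pinch_z is the distance from the TCP to the grasp point, in m); z points along the fingers, y is the line along which they close (so a half turn about z gives the same grasp; the last joint's range is limited). The gripper opens to 85 mm and grips with 20 to 120 N. Pads are 22 mm wide; open, the fingers measure 114 mm over their backs; the gripper's body (76 mm by 85 mm) begins 54 mm behind the grasp point. The pads swing forward as they close: fully open they stand 13 mm farther back than shut.
Start: joints at [1.446, 0.385, 0.008, 0, -1.194, -0.259], TCP at [0.234, 0.58, 0.231] pointing down, gripper open.
Joint ranges: [-3.14, 3.14], [-1.21, 2.06], [-1.07, 1.41], [-3.16, 2.05], [-2.99, -0.16], [-3.1, 3.1]. Speed limits (rad/s): [2.79, 2.79, 3.14, 3.14, 3.14, 3.14].

## Interface

Orientations are given as a unit quaternion [x, y, z, w].
In Python, from station import manip, fingers, imaging gives the robot as it stands. Calls block until the motion is done:
- manip.move_pose(position, orientation): joint-space move of the TCP to a pose.
- manip.move_linear(position, velocity=0.15, ori=None): straight line of the TCP; ori=None keeps the orientation; velocity is the mean speed in m/s.
- manip.set_joints(angles): joint-space move.
- fingers.set_gripper(opening, force=None): finger opening in m; force is the grip in N (None keeps the last); returns when the fingers have stopped.
- manip.dwell(seconds).
- manip.solve_ik(position, orientation): joint angles nearest the present ones, or None.
- imaging.capture(name): name is "side" or "top" or "wrist"; returns a dict with "frame" (400x640x3 uint8, red, green, blue), "camera_matrix" (3x3 intrinsics, pixels), "D" ([k1, k2, p1, p2, k3] as OpenCV has them; the pictures are not rectified), "view" (4x4, takes a point from world to camera coordinates); the wrist camera has in their place "hand_eye" (4x4, takes a point from camera to tool coordinates, whose origin is the TCP and whose axes are the flange's). Camera axes: x right, y down, z forward; pixel columns grow to the right and rows downward; lengths in m; the calibration is good to about 2 mm. A picture is of the moment at which its call begins: read the wrist's pose just before it. There is no depth.
A pose or a line that the arm cannot do raises manip.PlanningError and nothing moves.
- manip.sign_off(): hands the job in; it is judged then, once.
Readings, each from a call of its own:
- manip.current_t(): time.
- manip.current_qpos(): joint angles.
- manip.current_qd(): joint speeds.
- manip.current_tau(): joint torques, N m.
- manip.current_tcp_pos(): TCP position.
- manip.current_tool_rot(): TCP orientation.
- manip.current_contact_force(): force on the tool from outside, world axes, zero at the start.
- manip.current_moment(): the same for the moment, N m.
- manip.current_grip_width(): finger opening in m.
- manip.current_finger_force(): force on a finger pad.
Only numpy, scipy, OpenCV 4.12 (cv2) and the standard library are available. Lean on these libraries where they do the work, as an engineer would, in place of code of your own. Each camera call takes 0.05 s, during which the arm holds its last target. There are 200 camera calls.

## Task

Load the embossing press: lay every leather-covered pattern roll on the bench crosswise into the open part of the feed track, then take the push stick and with its red blade gently roll them along the track until all of them are entirely under the yellow guard (do not touch a roll with the fingers in there). Then lay the push stick back flat on its leather pad, and after that press the pedal fully down to its stop with the gripper and let it come up again. Leave the other things on the bench alone.

Things in the scene. Friction and masses are not known exactly. Their poses are not given: they have to be found in the camera images.
- track_mouth (a point): Fixed straight level aluminium feed channel, open on top and at one end. This point: on its centre line and floor (12 mm above the bench), under the mouth of the yellow guard. y axis: rolling direction, to the end stop; z up; x across. 110 mm wide inside; walls 20 mm above the floor; beside the open part outward-flaring lips reach 41 mm above the floor.
- track_open (a point): Centre of the floor's edge at the track's open end, 180 mm before the guard's mouth; from here to the mouth is the loading part, open from above. Axes as at the mouth.
- track_stop (a point): Centre of the end stop's inner face, at floor height, 230 mm past the mouth. The guard (five yellow crossbars, undersides 66 mm and tops 76 mm above the floor) covers these 230 mm: room for four rolls in a row with 30 mm to spare; rolls pass under but cannot go in from above. A green press yoke 142 mm past the mouth reaches 144 mm above the floor; its bar stays clear of the rolls.
- stick_grip (a point): Push stick (paddle), loose, 140 g: pale wooden bar 150 x 20 mm, 20 mm high, with a dark grip block (60 x 20 mm, top 50 mm above the underside) and a red upright blade across its front (76 mm wide, 44 mm high). This point: the block's centre, 35 mm above the flat underside. x axis to the blade, whose pushing face is 80 mm ahead; tail 80 mm behind; z up. Grasp across the 20 mm width.
- pad: Brown leather pad where the push stick is kept, fixed, 230 by 110 mm, 4 mm thick; origin at the centre of its underside, x axis along its length.
- pedal (a joint): Spring pedal, hinge angle in rad: 0 when up, 0.28 when pressed down to its stop; it springs back when released. Pressing at the rubber pad takes about 2.5 N to start and about 8 N at the stop, where the pad has gone down about 29 mm.
- pedal_pad (a point): Centre of the top of the pedal's black rubber pad (50 by 66 mm); it moves with the pedal. The pedal is a dark steel plate 130 by 70 mm on a fixed green base, hinged at its end far from the robot and sloping 0.3 rad up towards the robot when released; its free end carries the pad.
- roll0_center (a point): Pattern roll with two brass bands, loose: a tan leather-covered cylinder 50 mm in diameter and 100 mm long, 220 g, lying on its side (may be absent). This point is its centre; its x axis is the roll's own axis. It rolls easily but its soft cover stops it after a few centimetres.
- roll1_center (a point): Pattern roll with two green bands, loose: a tan leather-covered cylinder 50 mm in diameter and 100 mm long, 220 g, lying on its side (may be absent). This point is its centre; its x axis is the roll's own axis. It rolls easily but its soft cover stops it after a few centimetres.
- roll2_center (a point): Pattern roll with two blue bands, loose: a tan leather-covered cylinder 50 mm in diameter and 100 mm long, 220 g, lying on its side (may be absent). This point is its centre; its x axis is the roll's own axis. It rolls easily but its soft cover stops it after a few centimetres.
- roll3_center (a point): Pattern roll with two white bands, loose: a tan leather-covered cylinder 50 mm in diameter and 100 mm long, 220 g, lying on its side (may be absent). This point is its centre; its x axis is the roll's own axis. It rolls easily but its soft cover stops it after a few centimetres.
- case: Bystander, loose, to be left alone: tan leather case 110 x 160 x 45 mm.
- wax: Bystander, loose, to be left alone: jar of wax 60 mm across, 70 mm high.
- bobbin: Bystander, loose, to be left alone: blue thread bobbin 60 mm across, 70 mm high, upright.
- mallet: Bystander, loose, to be left alone: hammer lying on the bench.
- brush: Bystander, loose, to be left alone: brush lying on the bench.
- puck: Bystander, loose, to be left alone: yellow block of beeswax, 44 mm across, 30 mm high.
There are look-alikes about, which are no part of the job. Leave any black or pink look-alike of the part that bears roll2_center alone.

How it is judged:
By the outcome, as a careful person would: the job done as asked, in the order asked, and still so for the second after the job is handed in, with the robot touching nothing.
Of roll0, roll1, roll2, roll3 only 3 to 4 are there at a start; the rules pass over those that are not, and their reading is None.
At some moment in a run one of stick, roll0, roll1, roll2, roll3 may be knocked a few centimetres aside while the robot is not near it.
Once in a run the grip may slacken for a moment while it holds something.
It also fails if it takes over 210 s, if anything falls off the work surface, if the arm or the gripper's body presses on something with over 40 N, if the wrist force passes 120 N, or if a joint passes its speed limit or range.

## Working session

There is one attempt and no reset: what is moved stays moved. The work goes in short steps, each a Python script; the robot and the scene stay as the last script left them, time stands still between calls to the robot, and variables do not carry over. Pictures are saved under pics/ and viewed, at most 14 in all, crops included, and the job is handed in when it is done.

```bash
ls; mkdir -p pics; python3 - <<'E'
from station import manip,fingers,imaging
import cv2
print(manip.pinch_z, manip.current_tool_rot(), manip.current_t())
for n in("top","side"):
    c=imaging.capture(n); cv2.imwrite(f"pics/{n}0.png",c["frame"][:,:,::-1]); print(n,c["camera_matrix"],c["D"],c["view"])
c=imaging.capture("wrist");print(c["hand_eye"],c["camera_matrix"],c["D"])
E
```

```text
pics
0.0187 [ 9.81624064e-01 -1.90821926e-01 -1.60312665e-04  1.07874366e-03] 0.0
top [[487.00762517   0.         324.702265  ]
 [  0.         487.00762517 197.575563  ]
 [  0.           0.           1.        ]] [-0.15144604  0.          0.          0.          0.        ] [[-2.22778710e-02 -9.99751817e-01  2.03540413e-06  1.60521163e-02]
 [-9.84110369e-01  2.19289676e-02 -1.76198476e-01  5.18077044e-01]
 [ 1.76154702e-01 -3.92732998e-03 -9.84354660e-01  1.42543927e+00]
 [ 0.00000000e+00  0.00000000e+00  0.00000000e+00  1.00000000e+00]]
side [[434.83086001   0.         320.09842293]
 [  0.         434.83086001 197.45985728]
 [  0.           0.           1.        ]] [-0.07475134  0.          0.          0.          0.        ] [[ 0.98572337 -0.1683189   0.00426472 -0.49535367]
 [-0.12285782 -0.73634853 -0.66535464  0.1223313 ]
 [ 0.11513208  0.65533167 -0.74651524  1.09505254]
 [ 0.          0.          0.          1.        ]]
[[ 8.78005393e-05 -9.57871621e-01 -2.87196709e-01  7.35959376e-02]
 [ 9.99999995e-01  7.16275046e-05  6.68203510e-05 -4.17189912e-06]
 [-4.34341343e-05 -2.87196713e-01  9.57871623e-01 -1.42872384e-01]
 [ 0.00000000e+00  0.00000000e+00  0.00000000e+00  1.00000000e+00]] [[305.29844509   0.         319.37590575]
 [  0.         305.29844509 202.60588465]
 [  0.           0.           1.        ]] [0.00296602 0.         0.         0.         0.        ]
```

View pics/top0.png

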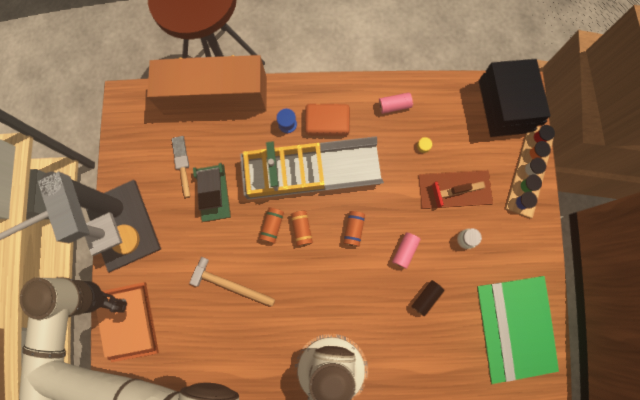

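View pics/side0.png

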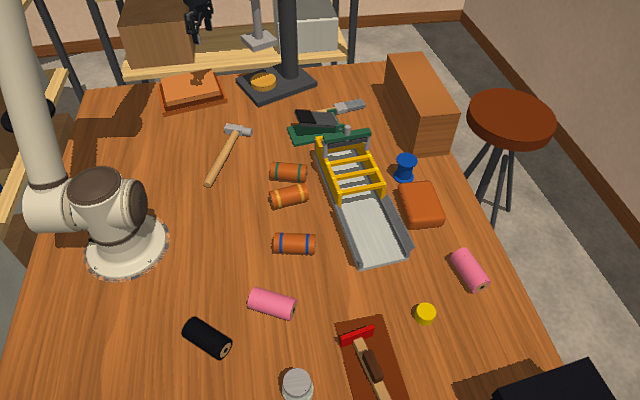

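The top view shows three banded rolls: green at (271,226), brass (302,229) and blue (355,229). I see no white-banded roll. Look-alikes are pink at (396,103) and (405,251) and black at (428,298), which I'll leave alone. The track runs from its open end at (380,162) left to the guard at (245,172). The stick is on its pad at (458,190) with the blade to the left, and the pedal is at (211,192).

```bash
cat > h.py <<'E'
from station import manip,fingers,imaging
import cv2, numpy as np
from scipy.spatial.transform import Rotation as R
def cap(n):
    p,q=np.array(manip.current_tcp_pos()),np.array(manip.current_tool_rot())
    c=imaging.capture(n)
    if n=="wrist":
        T=np.eye(4);T[:3,:3]=R.from_quat(q).as_matrix();T[:3,3]=p
        c["view"]=np.linalg.inv(T@c["hand_eye"])
    return c
def px2w(c,px,z):
    px=np.asarray(px,float).reshape(-1,1,2)
    n=cv2.undistortPoints(px,np.array(c["camera_matrix"]),np.array(c["D"]))[:,0]
    V=np.array(c["view"]);o=-V[:3,:3].T@V[:3,3]
    d=np.c_[n,np.ones(len(n))]@V[:3,:3]
    return o+d*((z-o[2])/d[:,2])[:,None]
def w2px(c,P):
    V=np.array(c["view"])
    return cv2.projectPoints(np.asarray(P,float).reshape(-1,1,3),cv2.Rodrigues(V[:3,:3])[0],V[:3,3],np.array(c["camera_matrix"]),np.array(c["D"]))[0][:,0]
def tri(ca,pa,cb,pb):
    A=[];b=[]
    for c,p in((ca,pa),(cb,pb)):
        a,e=px2w(c,p,0)[0],px2w(c,p,.3)[0];d=(e-a)/np.linalg.norm(e-a);M=np.eye(3)-np.outer(d,d);A.append(M);b.append(M@a)
    return np.linalg.lstsq(np.vstack(A),np.hstack(b),rcond=None)[0]
def mask(c,lo,hi):
    return cv2.inRange(cv2.cvtColor(c["frame"],cv2.COLOR_RGB2HSV),np.array(lo),np.array(hi))
def blobs(m,amin=8):
    n,l,s,ce=cv2.connectedComponentsWithStats(m)
    return [(int(s[i,4]),ce[i].round(1).tolist()) for i in range(1,n) if s[i,4]>=amin]
def down(yaw):  # tool down; fingers close along world direction 'yaw'
    y=np.array([np.cos(yaw),np.sin(yaw),0]);z=np.array([0,0,-1.]);x=np.cross(y,z)
    return R.from_matrix(np.c_[x,y,z]).as_quat()
def save(c,name,box=None,s=1):
    f=c["frame"][:,:,::-1]
    if box: f=f[box[1]:box[3],box[0]:box[2]]
    cv2.imwrite("pics/"+name,cv2.resize(f,None,fx=s,fy=s,interpolation=cv2.INTER_CUBIC))
E
python3 - <<'E'
from h import *
t=cap("top");s=cap("side")
save(t,"crop1.png",(230,125,500,315),2.9)
hsv=cv2.cvtColor(t["frame"],cv2.COLOR_RGB2HSV)
for p in[(271,226),(302,229),(355,229),(265,226),(278,226),(301,236),(354,221),(356,238)]: print(p,hsv[p[1],p[0]])
print("red",blobs(mask(t,(0,200,150),(3,255,255))),blobs(mask(s,(0,220,150),(3,255,255))))
print("yel",blobs(mask(t,(22,150,150),(30,255,255))))
print("blue",blobs(mask(t,(100,120,40),(125,255,255)),4))
E
```

```text
(271, 226) [ 10 175 217]
(302, 229) [ 10 174 218]
(355, 229) [ 11 175 219]
(265, 226) [  9 184 162]
(278, 226) [ 10 185 174]
(301, 236) [ 11 179 202]
(354, 221) [ 10 180 197]
(356, 238) [124  71 122]
red [(14, [436.3, 187.4])] [(153, [356.7, 331.8])]
yel [(126, [425.0, 143.5]), (15, [298.9, 146.6]), (11, [245.4, 152.9]), (15, [321.5, 182.7]), (9, [303.6, 184.6]), (15, [285.3, 187.0]), (11, [248.9, 191.4])]
blue [(254, [286.5, 118.5])]
```

View pics/crop1.png

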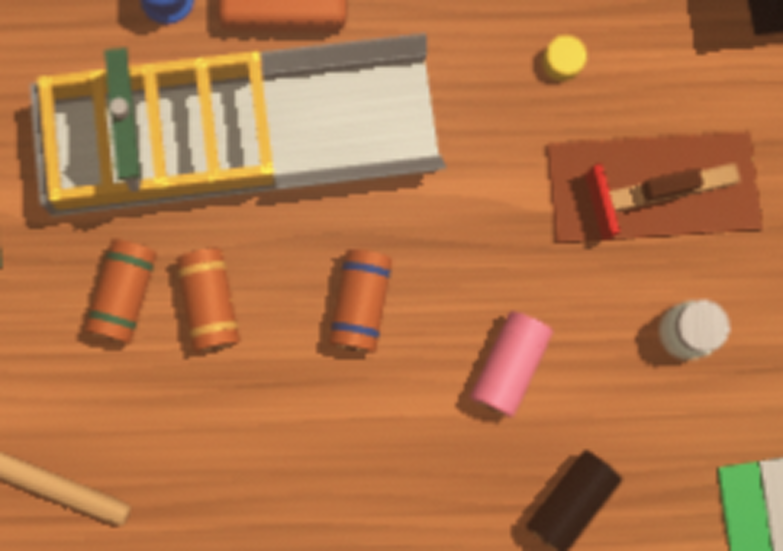

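The crop confirms three tan rolls with green, brass and blue bands. The pink one at crop (512,364) and the black one at (575,505) have no bands. The stick lies on its pad, blade left.

```bash
python3 - <<'E'
from h import *
t=cap("top")
f=lambda x,y:(x/2.9+230-.3,y/2.9+125-.3)
def P(x,y,z): return px2w(t,f(x,y),z)[0].round(4)
for n,a,b in(("green",(135,245),(106,338)),("brass",(203,255),(214,345)),("blue",(370,255),(352,347))):
    A,B=P(*a,.025),P(*b,.025);print(n,(A+B)/2,"yaw",np.degrees(np.arctan2(*(A-B)[1::-1])),np.linalg.norm(A-B))
print("lips",P(426,36,.053),P(443,165,.053));print("mouth",P(260,53,.088),P(274,178,.088));print("end",P(37,80,.088),P(50,204,.088))
print("blade top",P(597,166,.048),P(617,236,.048));print("grip",P(672,180,.054));print("tail",P(739,174,.024))
print("pad",[P(*p,.004) for p in((548,146),(750,132),(762,230),(556,243))])
print("case",P(285,5,.04),"puck",P(565,50,.03),"pink",P(512,364,.025))
c=lambda p,z:px2w(t,p,z)[0].round(3)
print("pedal",c((208,188),.03),"pad corners",c((198,172),.045),c((220,172),.045),c((198,205),.045),"base",[c(p,0) for p in((196,172),(222,166),(231,212),(203,220))])
print("bobbin",c((286,121),.03))
E
```

```text
green [0.4405 0.1688 0.025 ] yaw -17.621042530770453 0.10240488269609026
brass [0.42965 0.07665 0.025  ] yaw 6.074996789378289 0.09543594710589928
blue [ 0.42505 -0.08295  0.025  ] yaw -12.811980590554944 0.09875879707651364
lips [ 0.7031 -0.1599  0.053 ] [ 0.5624 -0.1716  0.053 ]
mouth [0.6775 0.017  0.088 ] [0.5452 0.0054 0.088 ]
end [0.6543 0.2483 0.088 ] [0.5235 0.2337 0.088 ]
blade top [ 0.559  -0.3357  0.048 ] [ 0.4838 -0.3522  0.048 ]
grip [ 0.5411 -0.4137  0.054 ]
tail [ 0.5521 -0.4975  0.024 ]
pad [array([ 0.5914, -0.2936,  0.004 ]), array([ 0.6031, -0.521 ,  0.004 ]), array([ 0.4934, -0.5253,  0.004 ]), array([ 0.4846, -0.2962,  0.004 ])]
case [ 0.745  -0.0108  0.04  ] puck [ 0.6919 -0.3135  0.03  ] pink [ 0.3548 -0.2386  0.025 ]
pedal [0.559 0.365 0.03 ] pad corners [0.607 0.394 0.045] [0.606 0.325 0.045] [0.504 0.391 0.045] base [array([0.618, 0.412, 0.   ]), array([0.636, 0.328, 0.   ]), array([0.487, 0.298, 0.   ]), array([0.464, 0.386, 0.   ])]
bobbin [0.77  0.121 0.03 ]
```

```bash
python3 - <<'E'
from h import *
import pickle
d=-np.pi/2
for n,p in(("rolls",(.40,.06,.2)),("track",(.56,-.03,.28))):
    manip.move_pose(p,down(d)); manip.dwell(.2); c=cap("wrist"); save(c,f"w_{n}.png",s=1.25); pickle.dump(c,open(n+".pkl","wb"))
print(manip.current_t())
E
```

```text
3.5917
```

View pics/w_rolls.png

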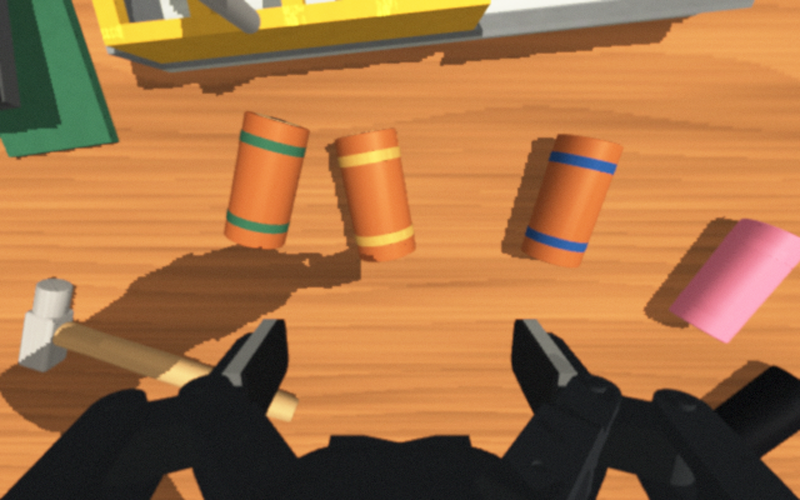

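View pics/w_track.png

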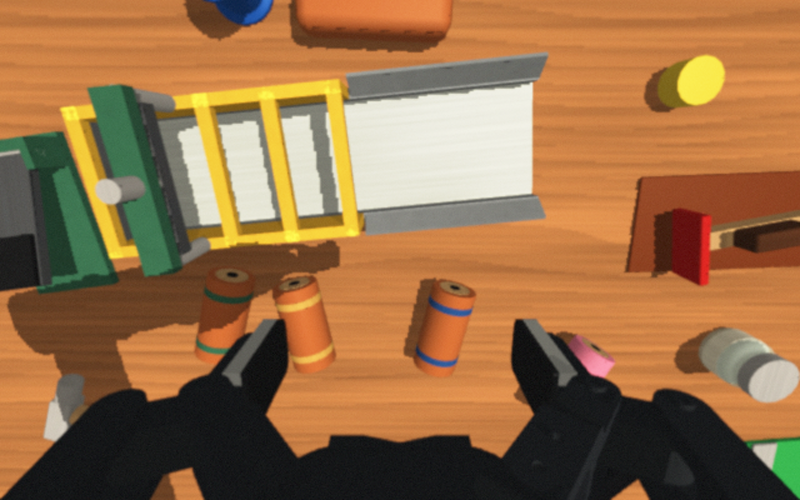

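The close view shows band pairs green (273,145)/(257,224), brass (369,157)/(384,239) and blue (582,162)/(557,241). In the track view the floor's open edge runs (532,83)–(532,197), and the mouth bar's outer edge (347,82)–(361,234).

```bash
python3 - <<'E'
from h import *
import pickle
r=pickle.load(open("rolls.pkl","rb"));t=pickle.load(open("track.pkl","rb"))
P=lambda c,x,y,z:px2w(c,(x/1.25-.1,y/1.25-.1),z)[0].round(4)
for n,a,b in(("green",(273,145),(257,224)),("brass",(369,157),(384,239)),("blue",(582,162),(557,241))):
    A,B=P(r,*a,.035),P(r,*b,.035);print(n,(A+B)/2,"yaw",np.degrees(np.arctan2(*(A-B)[1::-1])),np.linalg.norm(A-B))
print("open",P(t,532,83,.012),P(t,532,197,.012));print("lip ends",P(t,547,55,.053),P(t,545,217,.053))
print("mouth",P(t,347,82,.088),P(t,361,234,.088)); print("end",P(t,62,108,.088),P(t,113,258,.088))
E
```

```text
green [0.43785 0.16785 0.035  ] yaw -16.993152294038183 0.06535334727464233
brass [0.42705 0.07855 0.035  ] yaw 9.504358722503012 0.06722276400148988
blue [ 0.42435 -0.07715  0.035  ] yaw -10.517081202120044 0.06519524522539967
open [ 0.6856 -0.1604  0.012 ] [ 0.5728 -0.172   0.012 ]
lip ends [ 0.7028 -0.1581  0.053 ] [ 0.5591 -0.1725  0.053 ]
mouth [0.6763 0.0131 0.088 ] [0.5502 0.0053 0.088 ]
end [0.656  0.2474 0.088 ] [0.5271 0.2334 0.088 ]
```

```bash
cat >> h.py <<'E'
TH=np.radians(5.8);M=np.array([.6115,.012]);U=np.array([np.cos(TH),np.sin(TH)]);V_=np.array([-np.sin(TH),np.cos(TH)])
def tr(s,z,x=0): return [*(M+s*V_+x*U),z]
BAND={"green":((65,100,50),(90,255,255)),"blue":((105,120,60),(125,255,255)),"brass":((18,140,190),(28,200,255))}
def find(c,col,z=.035):
    b=sorted(blobs(mask(c,*BAND[col]),40),reverse=True)
    pts=[(a,px2w(c,p,z)[0]) for a,p in b]
    best=None
    for i in range(len(pts)):
        for j in range(i):
            A,B=pts[i][1],pts[j][1];L=np.linalg.norm(A-B)
            if .058<L<.073 and (best is None or pts[i][0]+pts[j][0]>best[0]):
                if A[0]<B[0]:A,B=B,A
                best=(pts[i][0]+pts[j][0],(A+B)/2,np.arctan2(A[1]-B[1],A[0]-B[0]))
    return best and best[1:]
E
python3 - <<'E'
from h import *
import pickle
r=pickle.load(open("rolls.pkl","rb"))
hsv=cv2.cvtColor(r["frame"],cv2.COLOR_RGB2HSV)
for p in((273,145),(257,224),(369,157),(384,239),(582,162),(557,241)): print(hsv[int(p[1]/1.25),int(p[0]/1.25)])
for k in BAND: print(k,find(r,k))
E
```

```text
[ 71 119 141]
[ 68 106 135]
[ 25 146 252]
[ 23 154 250]
[107 174 151]
[108 179 147]
green (array([0.43724275, 0.16894209, 0.035     ]), np.float64(-0.2862574793893641))
blue (array([ 0.42430972, -0.07687214,  0.035     ]), np.float64(-0.20715992515876824))
brass (array([0.42775923, 0.075909  , 0.035     ]), np.float64(0.17517401880650646))
```

Detector works. Pick and place the first roll (blue).

```bash
cat >> h.py <<'E'
def look(col,y):
    manip.move_pose([.40,y,.2],down(-np.pi/2));manip.dwell(.15)
    c=cap("wrist");return c,find(c,col)
def pick(col,y):
    c,f=look(col,y)
    if f is None: save(c,f"miss_{col}.png");raise SystemExit("not found "+col)
    p,a=f;print(col,p.round(4),round(np.degrees(a),1))
    q=down(a-np.pi/2);fingers.set_gripper(.075)
    manip.move_pose([p[0],p[1],.11],q);manip.move_linear([p[0],p[1],.003],.1)
    fingers.set_gripper(.03,50);print("w",manip.current_grip_width(),"F",manip.current_contact_force())
    manip.move_linear([p[0],p[1],.11],.12);manip.dwell(.2);print("w up",manip.current_grip_width())
def place(s,slide=None):
    q=down(TH-np.pi/2)
    manip.move_pose(tr(s,.115),q);manip.dwell(.1);w=manip.current_grip_width();print("w at track",w)
    if w<.04: raise SystemExit("lost")
    manip.move_linear(tr(s,.017),.08);print("F",np.round(manip.current_contact_force(),1))
    if slide is not None: manip.move_linear(tr(slide,.017),.04);s=slide
    fingers.set_gripper(.062);manip.move_linear(tr(s,.13),.1);print("t",manip.current_t())
E
python3 - <<'E'
from h import *
pick("blue",-.077);place(-.055)
c=cap("wrist");save(c,"p1.png")
E
```

```text
blue [ 0.4224 -0.0795  0.035 ] -12.2
w 0.048857050718366435 F [-1.28572302  0.58284734  5.31647191]
w up 0.04889118611813883
w at track 0.04853525133860203
F [  3.7 -15.4  -1. ]
t 11.9417
```

View pics/p1.png

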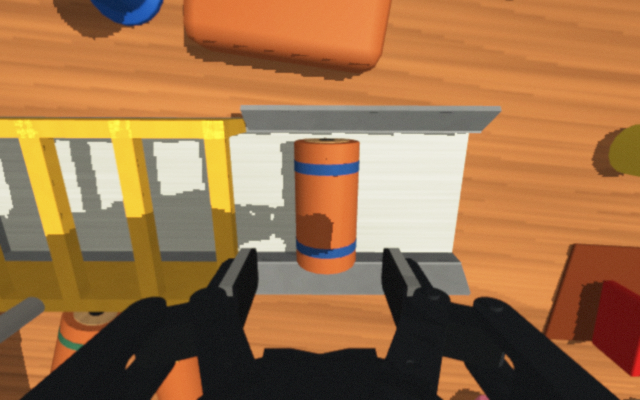

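The blue roll lies crosswise in the track. A sideways force of 15 N means the hand brushed the guard, so I'll place further back. Checking where the roll sits.

```bash
python3 - <<'E'
from h import *
c=cap("wrist");f=find(c,"blue",.047);d=f[0][:2]-M
print("s",d@V_,"x",d@U,np.degrees(f[1]),np.round(manip.current_contact_force(),1))
pick("brass",.0767)
c=cap("top");print([ (k,find(c,k)) for k in BAND])
E
```

```text
s -0.060217812967692616 x -0.001870124136645162 5.822474395040716 [ 0.4 -0.4 -0.3]
brass [0.4277 0.076  0.035 ] 10.2
w 0.04866896457821445 F [-1.56825154  0.80989711  5.54923128]
w up 0.04879385894765775
[('green', None), ('blue', None), ('brass', None)]
```

```bash
python3 - <<'E'
from h import *
place(-.138,-.078)
c=cap("wrist")
for k in("blue","brass"):
    f=find(c,k,.047)
    if f: d=f[0][:2]-M;print(k,"s",d@V_,"x",d@U,np.degrees(f[1]))
save(c,"p2.png")
E
```

```text
w at track 0.048723624034337325
F [ 0.4 -0.2 -2.6]
t 22.6417
blue s 0.002131189168419925 x 0.0002621518917080375 5.783307955076791
brass s -0.08458835636366265 x -0.0034775034448550554 11.251546055387402
```

View pics/p2.png

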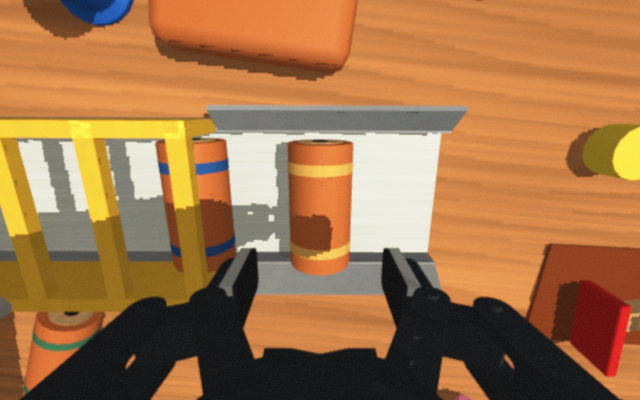

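Blue has moved to about the mouth and brass is at s≈-0.085. Next is green.

```bash
python3 - <<'E'
from h import *
pick("green",.1689);place(-.155,-.135)
manip.move_pose([*(M-.14*V_-.03*U),.2],down(-np.pi/2));manip.dwell(.2)
c=cap("wrist")
for k in BAND:
    f=find(c,k,.047)
    if f: d=f[0][:2]-M;print(k,"s",d@V_,"x",d@U,np.degrees(f[1]))
# stick look
manip.move_pose([.51,-.40,.2],down(-np.pi/2));manip.dwell(.2)
c=cap("wrist");save(c,"stick.png",s=1.25)
import pickle;pickle.dump(c,open("stick.pkl","wb"))
E
```

```text
green [0.439  0.1711 0.035 ] -16.5
w 0.04880933981956709 F [-1.46667638 -0.23216366  4.62588019]
w up 0.04852430415600303
w at track 0.048850234518471314
F [ 0.6  0.  -1.8]
t 32.7583
green s -0.13564766223295308 x -0.002074052275438166 8.505924802364623
blue s 0.0028976742106332095 x 0.001368196109309176 5.774690445353762
brass s -0.05565737749624811 x -0.0005914246964967639 8.27720259452717
```

View pics/stick.png

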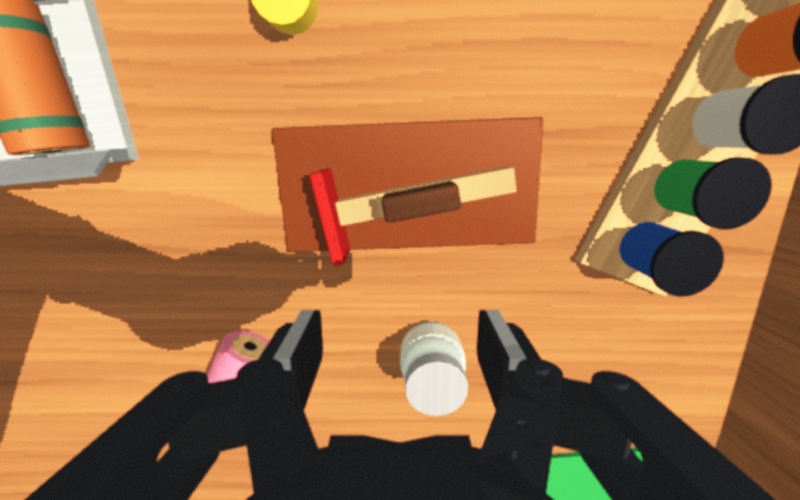

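All three rolls are in the track: green -0.136, brass -0.056, blue 0.003. The stick view shows grip-block top centre (421,197), blade base end of the bar (338,214), tail (515,179), and pad corners (272,129),(543,118),(536,242),(288,251).

```bash
python3 - <<'E'
from h import *
import pickle
c=pickle.load(open("stick.pkl","rb"))
P=lambda x,y,z:px2w(c,(x/1.25-.1,y/1.25-.1),z)[0].round(4)
g=P(421,197,.054);t=P(515.5,179,.024);b=P(338.5,214,.024);bl=(P(319,170,.048)+P(345,262,.048))/2
phi=np.arctan2(b[1]-t[1],b[0]-t[0]);ax=np.array([np.cos(phi),np.sin(phi)])
print(g,t,b,bl,np.degrees(phi),np.linalg.norm(g-t),(bl-g)[:2]@ax,(t-g)[:2]@ax)
print("lat",[(p-g)[:2]@[-ax[1],ax[0]] for p in(t,b,bl)])
print([P(*p,.004) for p in((272,129),(543,118),(536,242),(288,251))])
for s in(1,-1):
    for p,ph in((g[:2],phi),(tr(-.26,0)[:2],TH+np.pi/2),(tr(-.068,0)[:2],TH+np.pi/2)):
        print(s,np.round(manip.solve_ik([*p,.03],down(ph+s*np.pi/2)),2))
E
```

```text
[ 0.5424 -0.4153  0.054 ] [ 0.553  -0.4946  0.024 ] [ 0.5235 -0.3474  0.024 ] [ 0.5252  -0.34645  0.048  ] 101.332386730028 0.08544501155714122 0.07088748971765835 -0.0798368511170095
lat [np.float64(0.0051891428695360784), np.float64(0.005189142869536073), np.float64(0.0033356111177531124)]
[array([ 0.5922, -0.2913,  0.004 ]), array([ 0.6015, -0.5191,  0.004 ]), array([ 0.494 , -0.5246,  0.004 ]), array([ 0.4849, -0.296 ,  0.004 ])]
1 [-0.42  0.66 -0.06  0.   -0.85  0.62]
1 [-0.13  0.66 -0.06  0.   -0.85  0.23]
1 [ 0.17  0.58 -0.23  0.   -0.76 -0.07]
-1 [-0.42  0.66 -0.06  0.   -0.85 -2.53]
-1 [-0.13  0.66 -0.06  0.   -0.85 -2.91]
-1 [ 0.17  0.58 -0.23  0.   -0.76  3.07]
```

```bash
python3 - <<'E'
from h import *
phi=np.radians(101.3);g=np.array([.5424,-.4153])+.003*np.array([-np.sin(phi),np.cos(phi)])
q=down(phi+np.pi/2)
fingers.set_gripper(.06);manip.move_pose([*g,.12],q);manip.move_linear([*g,.018],.08)
fingers.set_gripper(0.005,80);print("w",manip.current_grip_width(),np.round(manip.current_contact_force(),1))
manip.move_linear([*g,.10],.1);manip.dwell(.2);print("w",manip.current_grip_width(),np.round(manip.current_contact_force(),1))
manip.move_linear(tr(-.262,.10),.12,ori=down(TH+np.pi));manip.dwell(.2)
print("w",manip.current_grip_width(),manip.current_t())
s=cap("side");t=cap("top");save(s,"held.png",(200,100,520,400),1.9)
for n,c in(("top",t),("side",s)):
    for k in BAND: print(n,k,find(c,k,.047))
E
```

```text
w 0.018932100539781258 [0.7 0.8 1.8]
w 0.01889265462913259 [ 0.2  0.3 -1.9]
w 0.01930716887582076 41.2167
top green None
top blue None
top brass None
side green None
side blue None
side brass None
```

View pics/held.png

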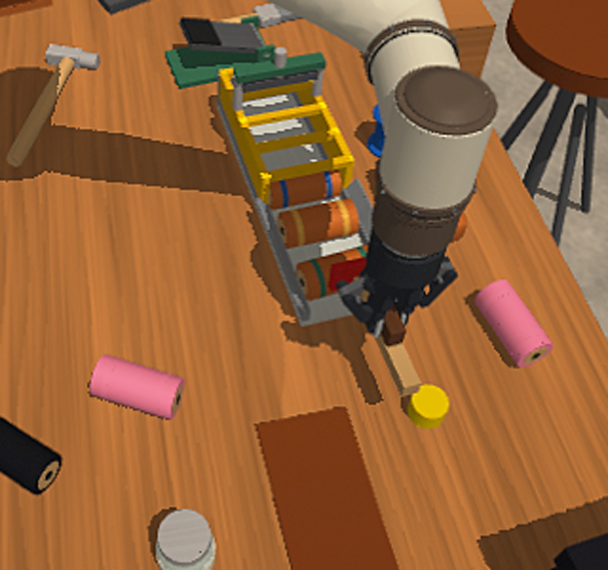

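The stick is held level, blade forward, behind green, with the pad empty below. Lowering it and pushing gently.

```bash
python3 - <<'E'
from h import *
manip.move_linear(tr(-.262,.030),.06);print(np.round(manip.current_contact_force(),1),manip.current_grip_width())
for s in(-.22,-.18,-.14,-.11):
    manip.move_linear(tr(s,.030),.04);print(s,np.round(manip.current_contact_force(),1),round(manip.current_grip_width(),4))
manip.dwell(.3);c=cap("side");save(c,"push1.png",(270,100,470,300),2.9);print(manip.current_t())
E
```

```text
[ 0.6  0.2 -1. ] 0.01928649323039881
-0.22 [ 0.4 -0.4 -2.2] 0.019
-0.18 [ 0.3 -0.4 -1.4] 0.0191
-0.14 [ 0.7 -0.6 -0.9] 0.019
-0.11 [ 0.1  0.2 -0.9] 0.0194
47.3833
```

View pics/push1.png

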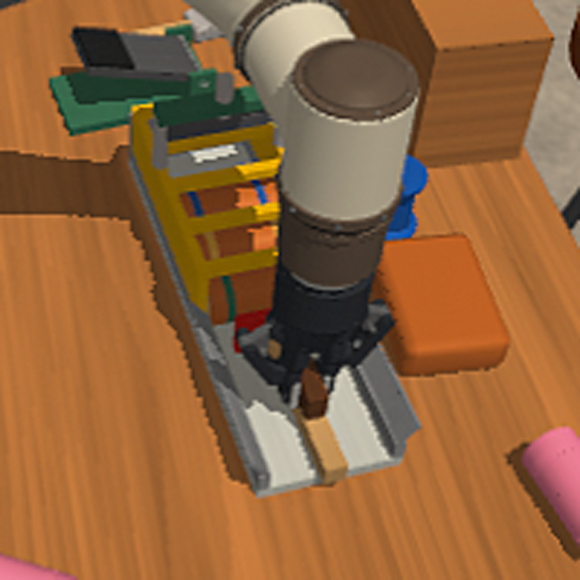

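The rolls move in a row ahead of the red blade, with green now at the mouth. Continuing past the mouth.

```bash
python3 - <<'E'
from h import *
for s in(-.085,-.06):
    manip.move_linear(tr(s,.030),.035);print(s,np.round(manip.current_contact_force(),1),round(manip.current_grip_width(),4))
manip.dwell(.3)
manip.move_linear(tr(-.262,.030),.1)
manip.dwell(.3);t=cap("wrist")
manip.move_linear(tr(-.262,.11),.1)
s=cap("side");save(s,"push2.png",(270,100,470,300),2.9);print(manip.current_grip_width(),manip.current_t())
E
```

```text
-0.085 [-0.2  0.1 -1.1] 0.0192
-0.06 [ 0.2  0.5 -1. ] 0.0191
0.01900482504149727 52.9333
```

View pics/push2.png

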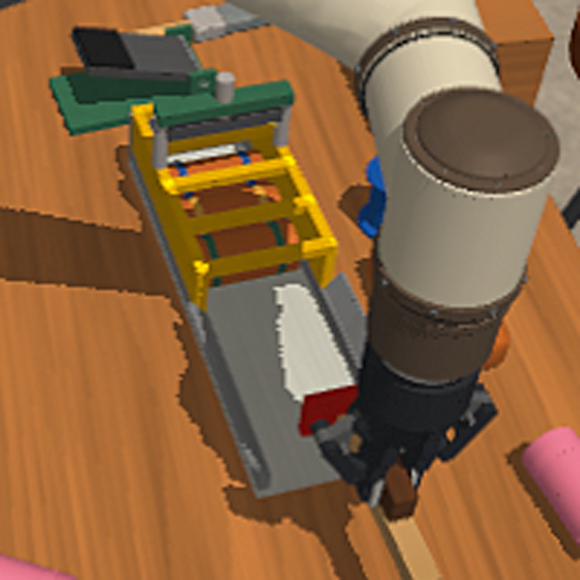

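```bash
python3 - <<'E'
from h import *
s=cap("side")
f=lambda x,y:(x/2.9+270-.3,y/2.9+100-.3)
for n,a,b in(("green mid",(211,257),(281,245)),("green near edge",(216,280),(290,266))):
    for z in(.037,.047): print(n,z,[((px2w(s,f(*p),z)[0][:2]-M)@V_).round(4) for p in(a,b)])
E
```

```text
green mid 0.037 [np.float64(0.0616), np.float64(0.059)]
green mid 0.047 [np.float64(0.0528), np.float64(0.0502)]
green near edge 0.037 [np.float64(0.0328), np.float64(0.0313)]
green near edge 0.047 [np.float64(0.0244), np.float64(0.0229)]
```

All three rolls are in a row under the guard, with green's trailing edge at least 20 mm inside. Returning the stick to its pad.

```bash
python3 - <<'E'
from h import *
phi=np.radians(92.4);g=[.5432,-.4078]
manip.move_linear([*g,.10],.12,ori=down(phi+np.pi/2));manip.dwell(.1);print("w",manip.current_grip_width())
manip.move_linear([*g,.025],.07);manip.move_linear([*g,.0183],.02)
print(np.round(manip.current_contact_force(),1));fingers.set_gripper(.045)
manip.dwell(.2);manip.move_linear([*g,.13],.08)
manip.move_pose([.51,-.40,.2],down(-np.pi/2));manip.dwell(.2)
c=cap("wrist");
manip.move_pose([.45,.36,.22],down(-np.pi/2));manip.dwell(.2)
d=cap("wrist");cv2.imwrite("pics/pp.png",np.hstack([cv2.resize(x["frame"],(400,250))[:,:,::-1] for x in(c,d)]));
save(d,"pedal.png",s=1.25)
import pickle;pickle.dump(d,open("pedal.pkl","wb"));print(manip.current_t())
E
```

```text
w 0.01884026703219225
[-0.2  1.1  0.3]
63.1667
```

View pics/pp.png

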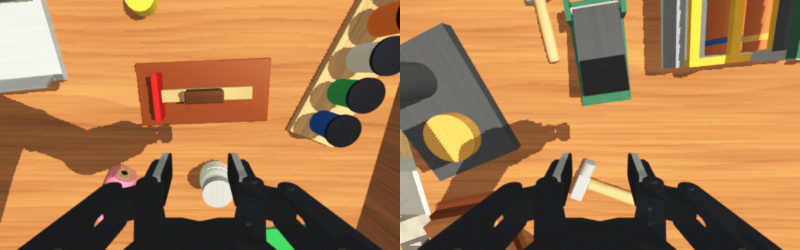

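View pics/pedal.png

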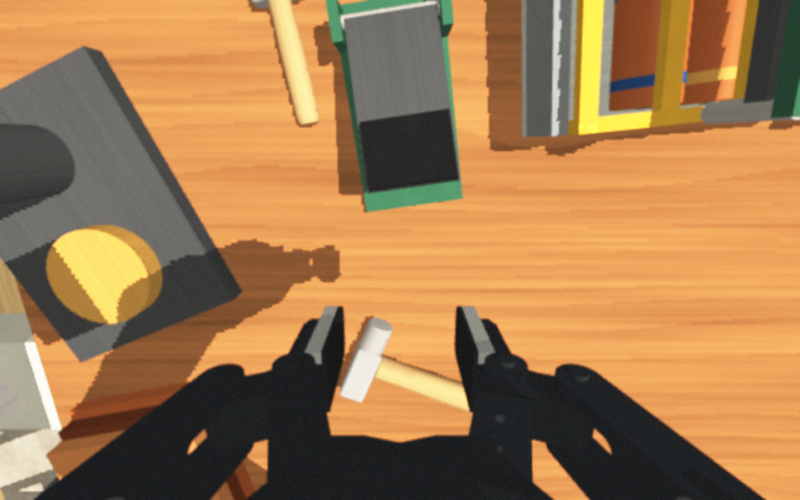

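The left panel shows the stick flat on its pad, fully inside it. The pedal's black rubber pad has corners (358,121),(450,108),(460,180),(369,192). Next I press there with closed fingers, limited by force.

```bash
python3 - <<'E'
from h import *
import pickle
c=pickle.load(open("pedal.pkl","rb"));t=cap("top");s=cap("side")
K=[(358,121),(450,108),(460,180),(369,192)]
for z in(.03,.045,.06,.075):
    P=px2w(c,[(x/1.25-.1,y/1.25-.1) for x,y in K],z);print(z,P.mean(0).round(4),np.linalg.norm(P[0]-P[1]).round(4),np.linalg.norm(P[2]-P[3]).round(4))
P=px2w(c,[(x/1.25-.1,y/1.25-.1) for x,y in K],.055);p=P.mean(0)[:2]
fingers.set_gripper(0);q=down(-np.pi/2)
manip.move_pose([*p,.12],q);manip.dwell(.3);f0=manip.current_contact_force()[2]
z=.12
log=[]
while z>.012:
    z-=.003 if z<.08 else .01
    manip.move_linear([*p,z],.04);f=manip.current_contact_force()[2]-f0;log.append((round(z,3),round(f,1)))
    if f>25: break
print(log)
manip.dwell(.4);print(manip.current_contact_force()[2]-f0,manip.current_tcp_pos())
cc=cap("side");save(cc,"press.png",(220,80,420,230),3)
manip.move_linear([*p,.13],.05);manip.dwell(.5);print(manip.current_t())
E
```

```text
0.03 [0.514 0.351 0.03 ] 0.0761 0.0792
0.045 [0.5144 0.3514 0.045 ] 0.0727 0.0757
0.06 [0.5149 0.3518 0.06  ] 0.0693 0.0721
0.075 [0.5153 0.3522 0.075 ] 0.0658 0.0685
[(0.11, np.float64(0.0)), (0.1, np.float64(-0.7)), (0.09, np.float64(0.9)), (0.08, np.float64(1.3)), (0.07, np.float64(3.3)), (0.067, np.float64(3.2)), (0.064, np.float64(4.0)), (0.061, np.float64(5.0)), (0.058, np.float64(4.6)), (0.055, np.float64(5.8)), (0.052, np.float64(5.9)), (0.049, np.float64(6.8)), (0.046, np.float64(9.4)), (0.043, np.float64(21.2)), (0.04, np.float64(32.3))]
32.66233810246782 [0.51436939 0.35167719 0.04600495]
72.0167
```

The force climbed steadily to about 9 N, then jumped at the stop. Travel was about 29 mm, so it was fully pressed and then released. Final check, with the arm moved clear.

```bash
python3 - <<'E'
from h import *
manip.move_pose([.40,.10,.3],down(-np.pi/2));manip.dwell(.5)
a=cap("top");b=cap("side")
A=cv2.resize(a["frame"][100:280,170:510],(680,360))
B=cv2.resize(b["frame"][90:210,260:440],(360,240))
im=np.zeros((600,680,3),np.uint8);im[:360]=A;im[360:,:360]=B
cv2.imwrite("pics/final.png",im[:,:,::-1]);print(manip.current_t())
E
```

```text
73.85
```

View pics/final.png

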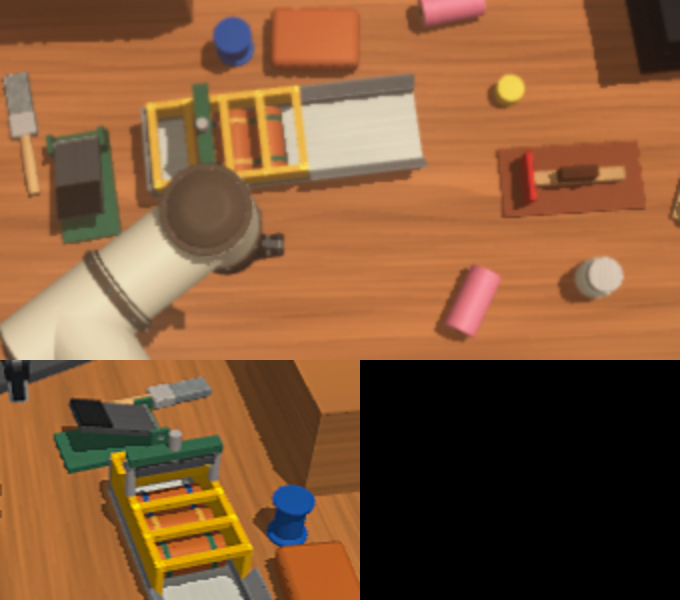

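The final view shows all three rolls under the guard with the floor visible behind them. The stick is flat on its pad, the pedal is up and the bystanders are in place.

```bash
python3 -c "
from station import manip
print(manip.sign_off())"
```

```text
the job is handed in; nothing more can be done
None
```

The job is handed in: the three rolls present (green, brass and blue; no white one) are under the guard, the stick is back flat on its pad, and the pedal was pressed to its stop and has come up; during the first roll's placing the fingers brushed the guard with about 15 N.

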